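Snap the sample box lid shut all round

ROBOT

A 6-joint arm with a two-finger parallel gripper is mounted at the origin on the work surface. World frame = base frame: x ahead of the robot, y to its left, z up, the work surface at z = 0. Lengths are in m, angles in rad, forces in N, time in s.
With the tool pointing down it reaches from about 0.35 to 0.775 m from the base axis. Payload 7.3 kg.
Tool frame: the origin (TCP) lies on the mounting face of the last link; the fingertips stand 178 mm ahead of it and the grasp point (between the pads) lies 159 mm ahead of it (robot.tcp_to_tips is the distance from the TCP to the fingertips, in m); z points along the fingers, y is the direction in which the jaws open and shut (so a half turn about z gives the same grasp; the last joint's range is limited). The gripper opens to 92 mm and grips with 3 to 60 N. Pads are 19 mm wide; open, the fingers measure 130 mm over their backs; the gripper's body (75 mm by 190 mm) begins 47 mm behind the grasp point.
Start: joints at [-1.255, 0.342, 1.524, -0, 1.275, -0.146], TCP at [0.234, -0.47, 0.405] pointing down, gripper open.
Joint ranges: [-2.53, 2.53], [-0.77, 2.02], [0.04, 2.7], [-1, 4.14], [0.28, 2.66], [-3.11, 3.11]. Speed limits (rad/s): [2.57, 2.57, 3.14, 3.14, 3.14, 3.14].

INTERFACE

Orientations are given as [roll, pitch, yaw] about the fixed x, y, z axes, in that order (R = Rz(yaw) Ry(pitch) Rx(roll)).
In Python, from cell import robot, viewer gives the robot as it stands.
- The arm moves only by the shell command python3 -m creep 'ROWS' [OPENING] [FORCE]. ROWS is JSON, a list that holds one entry, the list of rows, each a list of 6 numbers: the shift along the world's x, y, z in mm, then the turn, a rotation vector about the world's x, y, z in degrees. A call has 1 to 5 rows; each row shifts and turns the pose as measured when the row begins; what a row does not reach is not made up. A row lasts 1/12 s, in which the tool goes at most 41.7 mm and 7.16 degrees, less where a joint would pass 70% of its speed; a pose out of reach is approached as far as the arm can. A call with a gripper value outside its range is refused whole. OPENING is the closure, from -1 (fully open) to 1 (shut), set as the call begins (- or left out, the last holds). The fingers move at their own pace and stop on an object; FORCE is the grip in N (left out, the last holds). Time passes only in rows, so rows that do not move let the fingers close. It gives the time, the measured TCP pose, the force and the opening at its end, in the units of the state.
- robot.observe(): the state, without advancing time (a new reading comes with each control period).
- viewer.read_camera(name): name is "side" or "top" or "wrist"; returns the picture (384x512x3 uint8, blue, green, red); there is no depth.
- viewer.camera_model(name): a dict with "fx", "fy", "cx", "cy" (pixels), "pose" (4x4, takes a point from camera to world coordinates); the wrist camera has in their place "mount" (4x4, takes a point from camera to tool coordinates, whose origin is the TCP and whose axes are the flange's). Camera axes: x right, y up, looking along -z (the intrinsics and any distortion apply to the point x, -y, -z); pixel columns grow to the right and rows downward; lengths in m; the calibration is good to about 2 mm. A picture is of the moment at which its call begins: read the wrist's pose just before it. camera_model takes no time and is no camera call.
- robot.hand_in(): hands the job in, once; it reports no verdict.
The state is a dict: "time": time; "qpos": joint angles; "qvel": joint speeds; "joint_efforts": joint torques, N m; "tool_pos": TCP position; "tool_rot": TCP orientation; "contact_force": force on the tool from outside, world axes, zero at the start; "torque": the same for the moment, N m; "opening": finger opening in m.
Only numpy, scipy, OpenCV 4.12 (cv2) and the standard library are available. Lean on these libraries where they do the work, as an engineer would, in place of code of your own. Each camera call takes 0.05 s, during which the arm holds its last target. There are 200 camera calls.

TASK

The snap-fit lid of the white sample box is in place, but edge sections of its blue rim still stand up. With the fingertips, press down each raised section at its white pad until all four have clicked shut, flush with the middle of the lid; press firmly but without crushing the box, do not lift the box or push it out of its place, and leave the glassware and tools around it undisturbed.

Things in the scene. Friction and masses are not known exactly. Their poses are not given: they have to be found in the camera images.
- sample_box: loose white plastic box with a blue snap-fit lid, 130 (x) x 170 (y) x 84 mm high when shut, about 0.85 kg. Origin: centre of its underside, z up. The lid: a fixed middle panel 64 x 104 mm, top at 84 mm, paper label; round it four mitred edge sections 33 mm wide that fold on its edge. Each clicks at about 4 to 8 N straight down on its pad, then rests on a hard stop, top at 84 mm
- pad_near (a point): white thumb pad, 16 x 40 mm, mid-way along the near edge section of the lid (box frame -x). The point is on the top of the section, 21 mm out from its fold line and 12 mm in from its outer rim; x points outwards from the box along the section (upwards by 0.28 rad while it is up), z away from its top face
- edge_near (a joint): Near edge section: 0 = up (outer rim 9 mm proud), 0.28 = clicked shut, flush with the middle panel (rad). Bistable snap: it springs back to 0 if let go before 0.14 and snaps to 0.28 past that. Up at the start
- pad_far (a point): white thumb pad, 16 x 40 mm, mid-way along the far edge section of the lid (box frame +x). The point is on the top of the section, 21 mm out from its fold line and 12 mm in from its outer rim; x points outwards from the box along the section (upwards by 0.28 rad while it is up), z away from its top face
- edge_far (a joint): Far edge section: 0 = up (outer rim 9 mm proud), 0.28 = clicked shut, flush with the middle panel (rad). Bistable snap: it springs back to 0 if let go before 0.14 and snaps to 0.28 past that. Up at the start
- pad_left (a point): white thumb pad, 16 x 40 mm, mid-way along the left edge section of the lid (box frame +y). The point is on the top of the section, 21 mm out from its fold line and 12 mm in from its outer rim; x points outwards from the box along the section (upwards by 0.28 rad while it is up), z away from its top face
- edge_left (a joint): Left edge section: 0 = up (outer rim 9 mm proud), 0.28 = clicked shut, flush with the middle panel (rad). Bistable snap: it springs back to 0 if let go before 0.14 and snaps to 0.28 past that. Up at the start
- pad_right (a point): white thumb pad, 16 x 40 mm, mid-way along the right edge section of the lid (box frame -y). The point is on the top of the section, 21 mm out from its fold line and 12 mm in from its outer rim; x points outwards from the box along the section (upwards by 0.28 rad while it is up), z away from its top face
- edge_right (a joint): Right edge section: 0 = up (outer rim 9 mm proud), 0.28 = clicked shut, flush with the middle panel (rad). Bistable snap: it springs back to 0 if let go before 0.14 and snaps to 0.28 past that. May be shut already at the start
- amber_bottle: amber glass reagent bottle, black cap, 56 mm dia., 115 mm high, standing; origin centre of underside. Leave alone
- red_cap_bottle: white plastic bottle, red cap, 44 mm dia., 100 mm high, standing; origin centre of underside. Leave alone
- beaker: clear beaker, 72 mm dia., 85 mm high, standing; origin centre of underside. Leave alone
- vial: small amber jar, white cap, 34 mm dia., 60 mm high, standing; origin centre of underside. Leave alone
- flask: green-tinted conical flask, 80 mm dia., 122 mm high, standing; origin centre of underside. Leave alone
- wash_bottle: white wash bottle, red cap, 68 mm dia., 170 mm high, standing; origin centre of underside. Leave alone
- spatula: steel spatula, 190 mm long, lying on the bench along its x axis, origin about half-way along. Leave alone

How it is judged:
By the outcome, as a careful person would: the job done as asked, in the order asked, and still so for the second after the job is handed in, with the robot touching nothing.
It also fails if it takes over 51 s, if anything falls off the work surface, if the arm or the gripper's body presses on something with over 40 N, if the wrist force passes 120 N, or if a joint passes its speed limit or range.

## Working session

There is one attempt and no reset: what is moved stays moved. The work goes in short steps, Python scripts to look and compute and a shell command to move; the robot and the scene stay as the last step left them, time stands still between calls to the robot, and variables do not carry over. Pictures are saved under pics/ and viewed, about 8 in all and at most 12, crops included, and the job is handed in when it is done.

```bash
mkdir -p pics; python3 - <<'E'
from cell import robot, viewer
import cv2,numpy as np
for n in("top","side"):
    cv2.imwrite(f"pics/{n}0.png",cv2.resize(viewer.read_camera(n),(800,600)))
    m=viewer.camera_model(n);print(n,{k:(np.round(v,3).tolist()) for k,v in m.items()})
m=viewer.camera_model("wrist");print({k:(np.round(v,3).tolist()) for k,v in m.items()})
o=robot.observe();print(o,robot.tcp_to_tips)
E
```

```text
top {'fx': 478.633, 'fy': 478.633, 'cx': 257.16, 'cy': 192.236, 'pose': [[-0.111, 0.97, -0.218, 0.274], [-0.994, -0.11, 0.017, 0.003], [-0.007, 0.219, 0.976, 1.559], [0.0, 0.0, 0.0, 1.0]]}
side {'fx': 412.922, 'fy': 412.922, 'cx': 258.79, 'cy': 191.156, 'pose': [[-0.862, 0.284, -0.421, 0.122], [-0.508, -0.485, 0.712, 0.827], [-0.002, 0.827, 0.562, 0.753], [0.0, 0.0, 0.0, 1.0]]}
{'fx': 318.399, 'fy': 318.399, 'cx': 259.475, 'cy': 190.576, 'mount': [[0.0, 0.968, 0.251, 0.067], [1.0, -0.0, -0.0, -0.001], [-0.0, 0.251, -0.968, 0.02], [0.0, 0.0, 0.0, 1.0]]}
{'time': 0.1, 'qpos': array([-1.25502420e+00,  3.42658900e-01,  1.52487910e+00, -5.22178267e-05,
        1.27538427e+00, -1.46002553e-01]), 'qvel': array([ 1.35846993e-03, -1.72484106e-03, -2.44625487e-03, -7.07427931e-04,
       -1.96710209e-03,  6.06049970e-05]), 'joint_efforts': array([ 2.45959767e-03, -4.32002628e+01, -2.44694245e+01,  7.19925016e-02,
        5.26732416e-02, -4.73030127e-05]), 'tool_pos': array([ 0.23388653, -0.46990567,  0.40412605]), 'tool_rot': array([-3.14026992e+00, -1.44033831e-04,  4.61789820e-01]), 'contact_force': array([-0.21847667, -0.47138387,  0.55146734]), 'torque': array([-0.02661201,  0.03259649, -0.0044935 ]), 'opening': 0.0922691856126889} 0.178
```

View pics/top0.png

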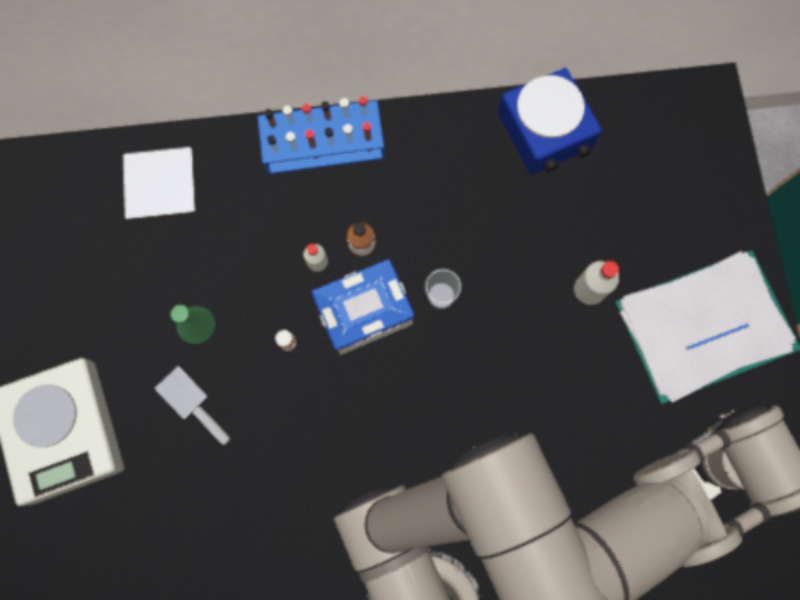

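View pics/side0.png

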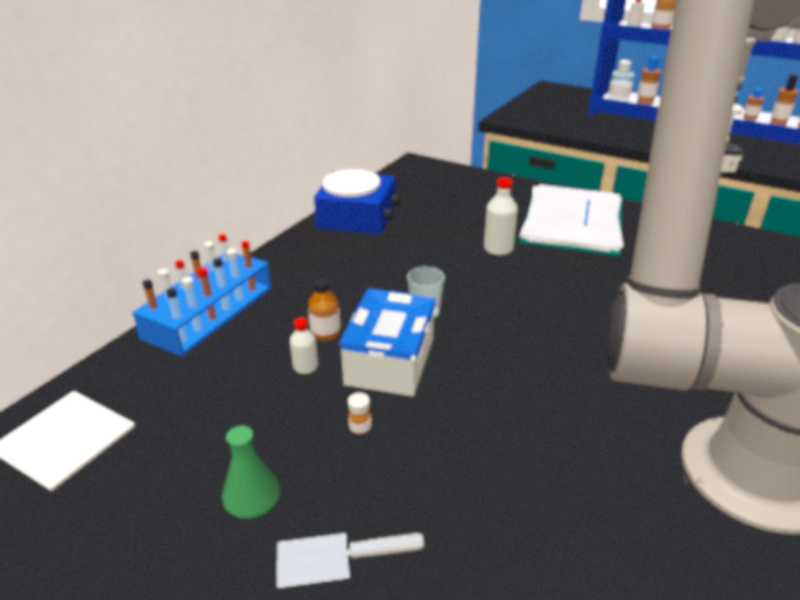

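The top view shows the box with its label at (363,304) and pads near (374,327), far (352,280), left (329,318) and right (397,290). The red-cap and amber bottles stand on the far side, the beaker to the right and the vial to the left.

```bash
cat >h.py <<'E'
from cell import robot, viewer
import cv2,numpy as np
from scipy.spatial.transform import Rotation as R
def campose(n,o=None):
    m=viewer.camera_model(n)
    if n!="wrist": return m,np.array(m["pose"])
    T=np.eye(4);T[:3,:3]=R.from_euler("xyz",o["tool_rot"]).as_matrix();T[:3,3]=o["tool_pos"]
    return m,T@np.array(m["mount"])
def back(n,u,v,z,o=None,s=1.5625):
    m,P=campose(n,o)
    d=P[:3,:3]@np.array([(u/s-m["cx"])/m["fx"],-(v/s-m["cy"])/m["fy"],-1])
    return P[:3,3]+d*(z-P[2,3])/d[2]
E
python3 - <<'E'
from h import *
pr=lambda t,p:print(t,np.round(p,3))
for k,(u,v) in dict(label=(363,304),near=(374,327),far=(352,280),left=(329,318),right=(397,290)).items(): pr(k,back("top",u,v,.087))
for k,(u,v) in dict(label=(388,323),near=(419,325),far=(361,315),left=(378,348),right=(399,297)).items(): pr("side "+k,back("side",u,v,.087))
pr("amber",back("top",360,229,.115));pr("red",back("top",312,249,.1));pr("beaker",back("top",443,283,.085));pr("vial",back("top",284,337,.06))
E
```

```text
label [0.605 0.056 0.087]
near [0.556 0.038 0.087]
far [0.657 0.073 0.087]
left [0.584 0.126 0.087]
right [ 0.626 -0.016  0.087]
side label [0.607 0.063 0.087]
side near [0.557 0.041 0.087]
side far [0.66  0.067 0.087]
side left [0.584 0.131 0.087]
side right [ 0.632 -0.016  0.087]
amber [0.754 0.045 0.115]
red [0.728 0.147 0.1  ]
beaker [ 0.631 -0.11   0.085]
vial [0.561 0.223 0.06 ]
```

```bash
python3 -m creep '[[[22,32,0,0,0,0],[22,32,0,0,0,0],[22,32,0,0,0,0],[22,32,0,0,0,0],[22,32,0,0,0,0]]]' 1 20
python3 -m creep '[[[22,32,0,0,0,-2],[22,32,0,0,0,-2],[22,32,0,0,0,-2],[22,32,0,0,0,-2],[22,32,0,0,0,-2]]]'
python3 -m creep '[[[22,32,0,0,0,0],[22,32,0,0,0,0],[22,32,0,0,0,0],[22,32,0,0,0,0],[22,32,0,0,0,0]]]'
```

```text
time: 0.52
tool_pos: [0.3426, -0.3096, 0.4013]
tool_rot: [-3.138, 0.002, 0.449]
contact_force: [0.5, -0.9, 0.5]
opening: 0.0631
time: 0.93
tool_pos: [0.4554, -0.1404, 0.4003]
tool_rot: [-3.136, 0.003, 0.266]
contact_force: [0.0, -0.6, 0.0]
opening: 0.0297
time: 1.35
tool_pos: [0.5687, 0.0298, 0.3991]
tool_rot: [-3.135, 0.006, 0.264]
contact_force: [0.7, -0.1, -0.3]
opening: 0.0006
```

```bash
python3 -m creep '[[[0,10,0,0,0,0],[0,0,0,0,0,0]]]' 
cat >>h.py <<'E'
def snap(f):
    o=robot.observe();im=viewer.read_camera("wrist");cv2.imwrite(f,cv2.resize(im,(800,600)))
    np.save(f+".npy",np.r_[o["tool_pos"],o["tool_rot"]]);return o
def ol(f):
    a=np.load(f+".npy");return dict(tool_pos=a[:3],tool_rot=a[3:])
E
python3 -c "
from h import *
snap('pics/w1.png')"
```

```text
time: 1.52
tool_pos: [0.5711, 0.0464, 0.3973]
tool_rot: [-3.133, 0.006, 0.271]
contact_force: [-0.4, -0.8, 0.3]
opening: 0.0006
```

View pics/w1.png

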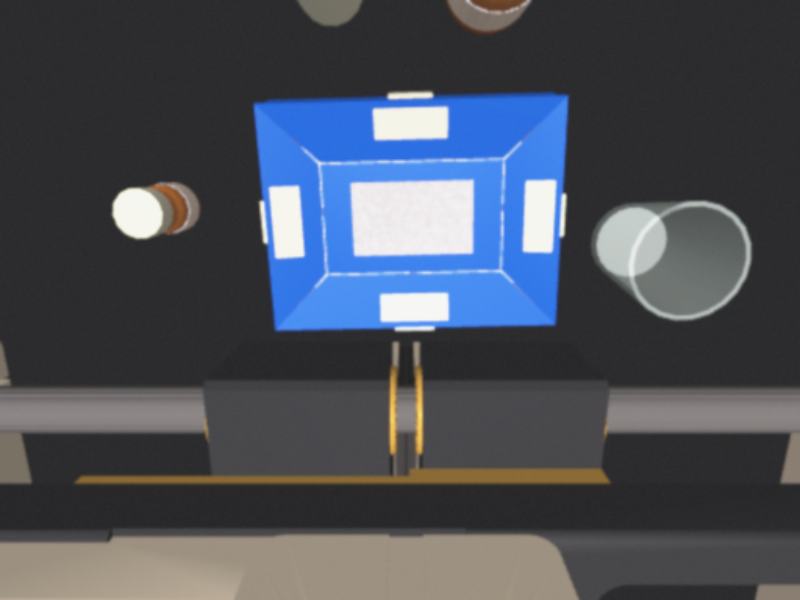

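The wrist view shows all four pads: far (411,124), near (415,307), left (287,222) and right (540,216). The closed tips are narrow, about 9 x 19 mm, so I can keep one yaw for all four.

```bash
python3 - <<'E'
from h import *
o=ol('pics/w1.png')
P={k:back("wrist",u,v,z,o) for k,(u,v,z) in dict(label=(412,218,.084),far=(411,124,.090),near=(415,307,.090),left=(287,222,.090),right=(540,216,.090),vial=(140,213,.06),c1=(320,162,.084),c2=(505,157,.084),c3=(502,271,.084),c4=(327,274,.084)).items()}
for k,p in P.items():print(k,np.round(p,4))
for a,b in(("near","far"),("right","left"),("c4","c1"),("c2","c1"),("c3","c4"),("c3","c2")):
    d=P[b]-P[a];print(a,b,np.linalg.norm(d).round(4),np.degrees(np.arctan2(d[1],d[0])).round(1))
# outer corners: height implied
for u,v in((255,103),(567,95),(555,325),(276,330)):print(np.round(back("wrist",u,v,.093,o),4),np.round(back("wrist",u,v,.084,o),4))
E
```

```text
label [0.6068 0.0559 0.084 ]
far [0.6563 0.0705 0.09  ]
near [0.5568 0.04   0.09  ]
left [0.5858 0.1248 0.09  ]
right [ 0.6281 -0.014   0.09  ]
vial [0.5611 0.2221 0.06  ]
c1 [0.6232 0.115  0.084 ]
c2 [0.654  0.0145 0.084 ]
c3 [ 0.5909 -0.0047  0.084 ]
c4 [0.5608 0.0962 0.084 ]
near far 0.1041 17.0
right left 0.1451 107.0
c4 c1 0.0652 16.7
c2 c1 0.1051 107.0
c3 c4 0.1053 106.7
c3 c2 0.0659 16.9
[0.644 0.154 0.093] [0.6443 0.1568 0.084 ]
[ 0.6924 -0.0056  0.093 ] [ 0.6942 -0.0078  0.084 ]
[ 0.5695 -0.0435  0.093 ] [ 0.5675 -0.0469  0.084 ]
[0.5211 0.117  0.093 ] [0.5175 0.1186 0.084 ]
```

```bash
cat >>h.py <<'E'
PAD=dict(near=(.5567,.0402),far=(.6572,.0708),left=(.5859,.1249),right=(.6281,-.0139))
def go(k,z):
    o=robot.observe();r=R.from_euler("xyz",o["tool_rot"]);t=R.from_euler("xyz",[np.pi,0,np.radians(16.9)])
    tip=o["tool_pos"]+r.apply([0,0,.178]);tcp=np.array([*PAD[k],z+.178])
    print("t",round(o["time"],2),"tip",np.round(tip,4),"F",np.round(o["contact_force"],1),"shift mm",np.round(1e3*(tcp-o["tool_pos"]),1),"turn",np.round(np.degrees((t*r.inv()).as_rotvec()),2))
E
python3 -c "
from h import *
go('near',.11)"
```

```text
t 1.57 tip [0.5694 0.0467 0.2192] F [-0.9 -0.3 -0.2] shift mm [ -14.2   -5.3 -109.2] turn [-0.38 -0.49  1.39]
```

```bash
python3 -m creep '[[[-7,-3,-30,-0.4,-0.5,1.4],[-7,-2,-30,0,0,0],[0,0,-30,0,0,0],[0,0,-15,0,0,0],[0,0,-3,0,0,0]]]'
python3 -c "
from h import *
go('near',.095)"
```

```text
time: 1.98
tool_pos: [0.5532, 0.0339, 0.2879]
tool_rot: [3.137, -0.004, 0.292]
contact_force: [-1.5, 0.3, 0.5]
opening: 0.0004
t 1.98 tip [0.5541 0.0332 0.1099] F [-1.5  0.3  0.5] shift mm [  3.5   6.3 -14.9] turn [0.21 0.29 0.15]
```

```bash
python3 -m creep '[[[3.5,6,-8,0,0,0],[0,0,0,0,0,0]]]'
python3 -c "
from h import *
go('near',.095)"
python3 -m creep '[[[0,0,-4,0,0,0],[0,0,-4,0,0,0]]]'
python3 -c "
from h import *
go('near',.084)"
```

```text
time: 2.15
tool_pos: [0.556, 0.0375, 0.2793]
tool_rot: [3.137, -0.002, 0.289]
contact_force: [-1.0, 0.1, 0.0]
opening: 0.0005
t 2.15 tip [0.5566 0.0368 0.1013] F [-1.   0.1  0. ] shift mm [ 0.7  2.7 -6.3] turn [0.23 0.17 0.37]
time: 2.32
tool_pos: [0.5569, 0.0367, 0.2731]
tool_rot: [3.135, -0.006, 0.288]
contact_force: [-0.9, -0.5, 0.1]
opening: 0.0003
t 2.32 tip [0.5582 0.0359 0.0951] F [-0.9 -0.5  0.1] shift mm [ -0.2   3.5 -11.1] turn [0.26 0.41 0.41]
```

```bash
for i in 1; do :; done
python3 -m creep '[[[-1,4,-1,0.2,0.4,0],[0,1,-2,0,0,0]]]'
python3 -m creep '[[[0,0,-3,0,0,0],[0,0,-3,0,0,0]]]'
python3 -c "
from h import *
go('near',.084)"
```

```text
time: 2.48
tool_pos: [0.5562, 0.0416, 0.271]
tool_rot: [3.14, -0.001, 0.287]
contact_force: [-0.4, 0.7, 0.9]
opening: 0.0005
time: 2.65
tool_pos: [0.5563, 0.042, 0.2666]
tool_rot: [3.139, -0.003, 0.288]
contact_force: [-1.4, -0.3, 1.6]
opening: 0.0004
t 2.65 tip [0.5569 0.0417 0.0886] F [-1.4 -0.3  1.6] shift mm [ 0.4 -1.8 -4.6] turn [0.1  0.19 0.37]
```

```bash
for i in 1; do :; done
python3 -m creep '[[[0,0,-3,0,0,0]]]'
python3 -m creep '[[[0,0,-3,0,0,0]]]'
python3 -m creep '[[[0,0,-3,0,0,0]]]'
```

```text
time: 2.73
tool_pos: [0.5563, 0.0422, 0.264]
tool_rot: [3.138, -0.004, 0.289]
contact_force: [-0.8, -0.4, 0.3]
opening: 0.0004
time: 2.82
tool_pos: [0.5565, 0.0423, 0.2617]
tool_rot: [3.138, -0.005, 0.289]
contact_force: [-11.0, -1.4, 36.1]
opening: 0.0006
time: 2.9
tool_pos: [0.5564, 0.0425, 0.2616]
tool_rot: [3.137, -0.006, 0.29]
contact_force: [-15.9, -1.5, 45.3]
opening: 0.0007
```

Near is seated at the stop, but the force reached 45 N, which is higher than I wanted. I'll use 1 mm final steps from here. Next is right.

```bash
python3 -m creep '[[[0,0,5,0,0,0],[0,0,12,0,0,0],[0,0,12,0,0,0],[0,0,0,0,0,0]]]'
python3 -c "
from h import *
go('near',.11);go('right',.11)"
```

```text
time: 3.23
tool_pos: [0.5564, 0.043, 0.293]
tool_rot: [3.136, -0.009, 0.291]
contact_force: [0.4, 0.1, 0.7]
opening: 0.0008
t 3.23 tip [0.5581 0.0425 0.115 ] F [0.4 0.1 0.7] shift mm [ 0.3 -2.8 -5. ] turn [0.15 0.55 0.26]
t 3.23 tip [0.5581 0.0425 0.115 ] F [0.4 0.1 0.7] shift mm [ 71.7 -56.9  -5. ] turn [0.15 0.55 0.26]
```

```bash
python3 -m creep '[[[24,-19,0,0.2,0.6,0.3],[24,-19,0,0,0,0],[24,-19,-4,0,0,0],[0,0,0,0,0,0]]]'
python3 -c "
from h import *
go('right',.095)"
```

```text
time: 3.57
tool_pos: [0.6296, -0.0143, 0.2873]
tool_rot: [-3.14, 0.001, 0.3]
contact_force: [-1.6, -0.3, 0.4]
opening: 0.0003
t 3.57 tip [ 0.6293 -0.014   0.1093] F [-1.6 -0.3  0.4] shift mm [ -1.5   0.4 -14.3] turn [-0.09 -0.09 -0.28]
```

```bash
python3 -m creep '[[[-1,0,-8,0,0,0],[0,0,-6,0,0,0],[0,0,-1,0,0,0]]]'
python3 -m creep '[[[0,0,-1.5,0,0,0]]]'
python3 -m creep '[[[0,0,-1.5,0,0,0]]]'
python3 -c "
from h import *
go('right',.084)"
```

```text
time: 3.82
tool_pos: [0.6284, -0.0147, 0.2687]
tool_rot: [-3.139, 0.002, 0.299]
contact_force: [1.0, -2.0, 7.9]
opening: 0.0001
time: 3.9
tool_pos: [0.6283, -0.0145, 0.2675]
tool_rot: [-3.141, 0.001, 0.299]
contact_force: [0.4, -4.1, 8.7]
opening: 0.0004
time: 3.98
tool_pos: [0.628, -0.0144, 0.2665]
tool_rot: [3.141, 0.0, 0.3]
contact_force: [-0.3, -2.3, 4.8]
opening: 0.0007
t 3.98 tip [ 0.6281 -0.0145  0.0885] F [-0.3 -2.3  4.8] shift mm [ 0.1  0.5 -4.5] turn [ 0.04  0.01 -0.29]
```

```bash
python3 -m creep '[[[0,0,-1.5,0,0,0]]]'
python3 -m creep '[[[0,0,-1.5,0,0,0]]]'
python3 -m creep '[[[0,0,-1,0,0,0]]]'
```

```text
time: 4.07
tool_pos: [0.6277, -0.0139, 0.2654]
tool_rot: [3.14, -0.001, 0.301]
contact_force: [-0.8, -1.1, 2.0]
opening: 0.0008
time: 4.15
tool_pos: [0.6272, -0.0133, 0.2639]
tool_rot: [3.14, -0.0, 0.301]
contact_force: [0.4, 0.5, 1.1]
opening: 0.0004
time: 4.23
tool_pos: [0.6266, -0.0127, 0.2624]
tool_rot: [3.141, 0.0, 0.302]
contact_force: [-0.2, -0.1, -1.7]
opening: 0.0008
```

```bash
python3 -m creep '[[[0,0,-0.7,0,0,0]]]'
python3 -m creep '[[[0,0,0,0,0,0]]]'
python3 -m creep '[[[0,0,8,0,0,0],[0,0,12,0,0,0],[0,0,6,0,0,0],[0,0,0,0,0,0]]]'
python3 -c "
from h import *
go('far',.112)"
```

```text
time: 4.32
tool_pos: [0.6265, -0.0124, 0.2622]
tool_rot: [3.14, 0.0, 0.302]
contact_force: [-1.1, -3.7, 10.7]
opening: 0.0006
time: 4.4
tool_pos: [0.6263, -0.0122, 0.2623]
tool_rot: [3.14, 0.0, 0.303]
contact_force: [0.9, -0.5, -0.2]
opening: 0.0009
time: 4.73
tool_pos: [0.6253, -0.011, 0.2886]
tool_rot: [-3.14, 0.004, 0.304]
contact_force: [-0.7, 0.1, -0.4]
opening: 0.0003
t 4.73 tip [ 0.6246 -0.0109  0.1106] F [-0.7  0.1 -0.4] shift mm [31.9 81.8  1.4] turn [-0.03 -0.23 -0.5 ]
```

Right seated at 10.7 N. Next is far.

```bash
python3 -m creep '[[[10,27,2,0,-0.2,-0.5],[11,27,0,0,0,0],[10,26,0,0,0,0],[0,0,0,0,0,0]]]'
python3 -c "
from h import *
go('far',.095)"
```

```text
time: 5.07
tool_pos: [0.6567, 0.0703, 0.291]
tool_rot: [-3.14, 0.0, 0.29]
contact_force: [-0.6, 0.6, 0.4]
opening: 0.0005
t 5.07 tip [0.6566 0.0705 0.113 ] F [-0.6  0.6  0.4] shift mm [  0.5   0.5 -18. ] turn [-0.06 -0.02  0.29]
```

```bash
python3 -m creep '[[[0,0,-10,0,0,0],[0,0,-7,0,0,0],[0,0,-1,0,0,0]]]'
python3 -m creep '[[[0,0,-1.5,0,0,0]]]'
python3 -m creep '[[[0,0,-1.5,0,0,0]]]'
python3 -m creep '[[[0,0,-1.5,0,0,0]]]'
python3 -c "
from h import *
go('far',.084)"
```

```text
time: 5.32
tool_pos: [0.6562, 0.0713, 0.2705]
tool_rot: [-3.14, 0.001, 0.293]
contact_force: [-0.1, 0.7, 1.0]
opening: 0.0005
time: 5.4
tool_pos: [0.6562, 0.0709, 0.2689]
tool_rot: [-3.14, 0.0, 0.292]
contact_force: [0.7, 4.1, 7.8]
opening: 0.0007
time: 5.48
tool_pos: [0.6562, 0.0705, 0.2677]
tool_rot: [-3.139, -0.001, 0.291]
contact_force: [0.3, 2.5, 4.2]
opening: 0.0005
time: 5.57
tool_pos: [0.6562, 0.07, 0.2665]
tool_rot: [-3.138, -0.002, 0.29]
contact_force: [-0.6, 0.9, 2.0]
opening: 0.0006
t 5.57 tip [0.6563 0.0706 0.0885] F [-0.6  0.9  2. ] shift mm [ 1.   0.8 -4.5] turn [-0.2   0.04  0.29]
```

```bash
python3 -m creep '[[[0,0,-1.5,0,0,0],[0,0,-1.5,0,0,0]]]'
python3 -m creep '[[[0,0,-0.7,0,0,0]]]'
python3 -m creep '[[[0,0,-0.7,0,0,0]]]'
```

```text
time: 5.73
tool_pos: [0.6559, 0.0685, 0.2631]
tool_rot: [-3.139, -0.001, 0.288]
contact_force: [-0.7, 0.1, -0.5]
opening: 0.0003
time: 5.82
tool_pos: [0.6558, 0.068, 0.2622]
tool_rot: [-3.139, -0.001, 0.287]
contact_force: [-1.8, 3.5, 9.0]
opening: 0.0004
time: 5.9
tool_pos: [0.6557, 0.0679, 0.2621]
tool_rot: [-3.138, -0.001, 0.287]
contact_force: [-3.4, 2.9, 10.7]
opening: 0.0004
```

```bash
python3 -m creep '[[[0,0,8,0,0,0],[0,0,12,0,0,0],[0,0,8,0,0,0],[0,0,0,0,0,0]]]'
python3 -c "
from h import *
go('left',.112)"
```

```text
time: 6.23
tool_pos: [0.6555, 0.0669, 0.292]
tool_rot: [-3.138, 0.001, 0.286]
contact_force: [-0.1, 0.1, 0.2]
opening: 0.0004
t 6.23 tip [0.6552 0.0673 0.114 ] F [-0.1  0.1  0.2] shift mm [-69.6  58.   -2. ] turn [-0.16 -0.1   0.51]
```

```bash
python3 -m creep '[[[-23,19,0,-0.2,0,0.5],[-23,19,0,0,0,0],[-23,19,0,0,0,0],[0,0,0,0,0,0]]]'
python3 -c "
from h import *
go('left',.095)"
```

```text
time: 6.57
tool_pos: [0.5849, 0.1232, 0.2931]
tool_rot: [3.139, -0.001, 0.291]
contact_force: [-0.2, 0.2, -0.0]
opening: 0.0002
t 6.57 tip [0.5852 0.1229 0.1151] F [-0.2  0.2 -0. ] shift mm [  1.    1.7 -20.1] turn [0.1  0.1  0.24]
```

```bash
python3 -m creep '[[[1,2,-11,0,0,0],[0,0,-7,0,0,0],[0,0,-1,0,0,0]]]'
python3 -m creep '[[[0,0,-1.5,0,0,0]]]'
python3 -m creep '[[[0,0,-1.5,0,0,0]]]'
python3 -m creep '[[[0,0,-1.5,0,0,0]]]'
python3 -c "
from h import *
go('left',.084)"
```

```text
time: 6.82
tool_pos: [0.5861, 0.1257, 0.2738]
tool_rot: [3.138, -0.004, 0.293]
contact_force: [-0.4, 0.2, -1.1]
opening: 0.0003
time: 6.9
tool_pos: [0.5867, 0.1252, 0.2715]
tool_rot: [3.138, -0.004, 0.292]
contact_force: [-0.9, 0.1, 0.6]
opening: 0.0002
time: 6.98
tool_pos: [0.5872, 0.1246, 0.2693]
tool_rot: [3.138, -0.003, 0.291]
contact_force: [0.1, -0.9, -0.3]
opening: 0.0007
time: 7.07
tool_pos: [0.5876, 0.1244, 0.2678]
tool_rot: [3.139, -0.003, 0.29]
contact_force: [-4.1, 3.0, 10.7]
opening: 0.0003
t 7.07 tip [0.5882 0.1241 0.0898] F [-4.1  3.  10.7] shift mm [-1.7  0.5 -5.8] turn [0.1  0.2  0.26]
```

```bash
python3 -m creep '[[[0,0,-1.5,0,0,0]]]'
python3 -m creep '[[[0,0,-1.5,0,0,0]]]'
python3 -m creep '[[[0,0,-1.2,0,0,0]]]'
python3 -m creep '[[[0,0,-1,0,0,0]]]'
```

```text
time: 7.15
tool_pos: [0.5878, 0.1243, 0.2668]
tool_rot: [3.14, -0.003, 0.29]
contact_force: [-3.7, 1.8, 7.9]
opening: 0.0007
time: 7.23
tool_pos: [0.588, 0.1242, 0.2657]
tool_rot: [3.141, -0.003, 0.289]
contact_force: [-1.6, 1.1, 2.7]
opening: 0.0002
time: 7.32
tool_pos: [0.5883, 0.1239, 0.2645]
tool_rot: [3.14, -0.003, 0.288]
contact_force: [0.4, -0.2, 0.3]
opening: 0.0005
time: 7.4
tool_pos: [0.5886, 0.1236, 0.2633]
tool_rot: [3.14, -0.004, 0.288]
contact_force: [0.3, -0.1, -0.2]
opening: 0.0007
```

```bash
python3 -m creep '[[[0,0,-0.8,0,0,0]]]'
python3 -m creep '[[[0,0,-0.5,0,0,0]]]'
python3 -m creep '[[[0,0,15,0,0,0],[0,0,35,0,0,0],[-6,-26,35,0,0,0],[-6,-26,30,0,0,0],[-6,-26,20,0,0,0]]]'
python3 -m creep '[[[0,0,0,0,0,0],[0,0,0,0,0,0]]]'
python3 - <<'E'
from h import *
snap('pics/w2.png')
cv2.imwrite('pics/s2.png',cv2.resize(viewer.read_camera("side")[170:270,190:310],(720,600),interpolation=2))
E
```

```text
time: 7.48
tool_pos: [0.5888, 0.1232, 0.2622]
tool_rot: [3.14, -0.004, 0.288]
contact_force: [-1.0, 0.7, 3.8]
opening: 0.0003
time: 7.57
tool_pos: [0.5889, 0.1232, 0.2621]
tool_rot: [3.14, -0.004, 0.287]
contact_force: [-3.5, 2.2, 10.4]
opening: 0.0006
time: 7.98
tool_pos: [0.5692, 0.0466, 0.3944]
tool_rot: [-3.139, 0.009, 0.293]
contact_force: [0.1, -0.9, -0.7]
opening: 0.0005
time: 8.15
tool_pos: [0.5693, 0.0422, 0.3998]
tool_rot: [3.139, 0.001, 0.288]
contact_force: [-0.8, 0.2, -0.6]
opening: 0.0007
```

View pics/w2.png

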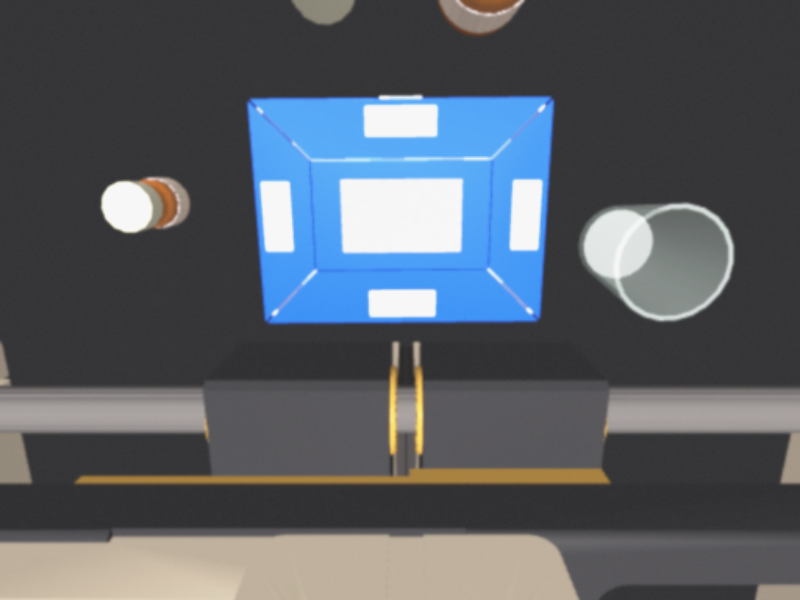

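View pics/s2.png

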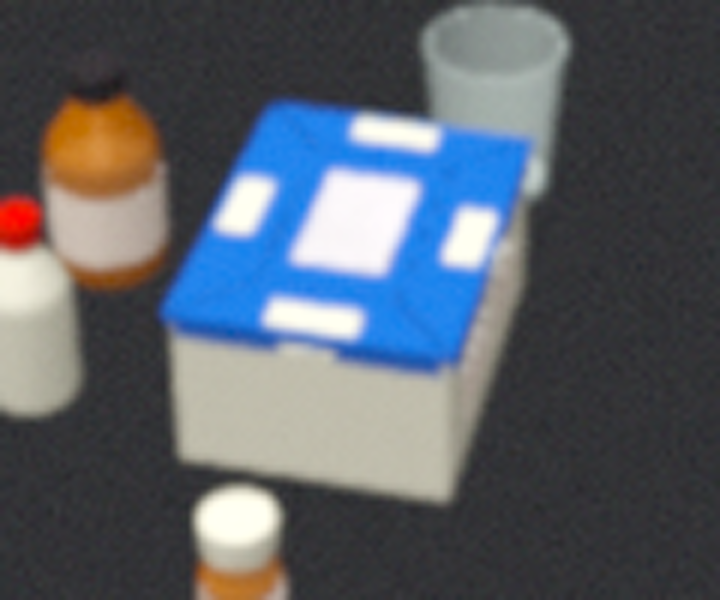

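Both views show the lid flat, with the outer rim a straight rectangle with corners at (250,100), (553,98), (540,321) and (266,322). I'll check that against the given sizes and the box's earlier position.

```bash
python3 - <<'E'
from h import *
o=ol('pics/w2.png');n=np.linalg.norm
c=[back("wrist",u,v,.084,o) for u,v in((250,100),(553,98),(540,321),(266,322))]
print("rim y",n(c[0]-c[1]).round(4),n(c[3]-c[2]).round(4),"x",n(c[0]-c[3]).round(4),n(c[1]-c[2]).round(4),"centre",np.mean(c,0).round(4))
P=[back("wrist",u,v,.084,o) for u,v in((401,121),(402,303.5),(277,216),(526,215),(401.5,215.5))]
print(n(P[0]-P[1]).round(4),n(P[2]-P[3]).round(4),"label",P[4].round(4),"yaw",np.degrees(np.arctan2(*(P[0]-P[1])[[1,0]])).round(1),"vial",back("wrist",130,207,.06,o).round(4))
print(robot.observe()["contact_force"].round(1))
E
```

```text
rim y 0.1689 0.1707 x 0.1294 0.13 centre [0.6066 0.055  0.084 ]
0.1065 0.1469 label [0.607  0.0556 0.084 ] yaw 16.7 vial [0.561  0.2216 0.06  ]
[ 0.4 -0.2 -0.8]
```

All four sections measure flush (rim 170 x 130 mm, pad spacings 106.5 and 147 mm), and the box and vial have not moved.

```bash
python3 -c "
from cell import robot
print(robot.hand_in())"
```

```text
the job is handed in; nothing more can be done
None
```

I pressed down all four raised sections in the order near, right, far, left, and handed the job in at about 8.3 s with the arm clear and touching nothing. All four were up at the start, including the right one.

- **Clicks:** Right, far and left each showed a peak of about 8–11 N, then a drop, then the hard stop at about 10 N. Near stopped at the same height, but my coarser steps did not catch its click.
- **Lid flush:** The final wrist picture gives the rim as 169–171 x 129–130 mm at 84 mm height. Pad spacings are 106.5 and 147 mm, against 106 and 146 mm expected when shut. The side view also shows the lid flat.
- **Surroundings:** The box moved less than 1 mm and its yaw is about the same (16.7° against 16.9°). The vial is where it was. I did not re-measure the other items; the amber and red-cap bottles and the beaker look unchanged in the last pictures, and the flask, wash bottle and spatula were not checked.
- **One shortfall:** On the near section I stepped too coarsely at the hard stop, so the wrist force briefly reached about 45 N vertically and 16 N sideways. That is well above the 10 N used on the others. The box shows no visible damage or shift, but I don't know its crush limit.

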